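Seat a keyed roller in the roller washer

TASK

Slide the clear splash hood of the roller washer all the way open, take the slimmer of the two rollers out of the wooden rack and lower its keyed shaft into the drive hub, turning it until the key drops into the keyway, then push it fully home so that its collar sits on the hub against the spring. Finish while still gripping the roller and pressing it home, so that the set screws can be tightened; do not let go. Leave the hood open, and leave the other roller and everything else on the worktop where it is.

Things in the scene. Friction and masses are not known exactly. Their poses are not given: they have to be found in the camera images.
- hood (a joint): slide of the splash hood on the washer's rails, m: 0 = shut over the drive hub, 0.20 = fully open (a stop). It opens along the washer's +y (to the robot's left; the washer's long side runs along world y, turned by up to 0.15 rad). Starts between 0 and 0.02, drags with about 2 N, stays where it is left.
- hood_handle (a point): centre of the black bar handle on the hood's roof: bar 104 mm along this point's x, 14 mm wide along its y (pinch it across y), 12 mm high, underside 32 mm above the roof. The point's y is the opening direction. The hood is a clear framed box, 150 mm long, 180 mm wide, roof 189 mm above the worktop, open below and on its -y side; shut, it is centred over the hub.
- washer: the roller washer, fixed: low grey housing 200 x 414 mm, deck 41 mm high; origin under its centre on the worktop, front at -x, rails along y. The hub's axis is at (0, -0.10) m in this frame. A low fixed clear screen, top at 102 mm, stands 85 mm from the axis on the -y side; a wiper blade, top at 112 mm, stands behind the hub (+x), its edge 32 mm from the axis.
- hub_mouth (a point): centre of the drive hub's top face, 62 mm above the worktop; turns with the hub, z up. Steel hub 48 mm across, standing 22 mm above the deck, bore 20 mm wide. Its keyway, 9.5 mm wide and reaching 15.5 mm from the axis, open at the top, points along this point's -x (towards the robot, within 0.7 rad).
- plunger (a joint): spring plunger in the bottom of the hub's bore, m: 0 = up, its top 28 mm below the hub's face; about 0.008 when the roller is home. It resists with 5 N at first and 11.4 N with the roller home, so a roller that is let go rises by 8 mm.
- rack: wooden roller rack, fixed: block 250 x 100 x 50 mm, origin under its centre, long side along its x, two bores 31 mm wide at x = -0.065 and +0.065 m, in each of which a roller stands upright by its shaft, collar on the wood; which roller is where changes.
- roller_journal (a point): centre of the upper journal of the slimmer roller (the one to fit): steel block 26 mm along this point's x, 20 mm across its two flats along y (grip there), 42 mm high; 140 mm above the worktop at the start, 90 mm above the hub's face when home. The black rubber's top is 24 mm below this point. A dark dot on the journal's top marks the key side, -x.
- roller_seat (a point): centre of the underside of the slim roller's collar (40 mm across), 90 mm below the journal's centre and 36 mm above the shaft's tip; it meets the hub's face when home.
- roller: the slimmer roller, 0.17 to 0.35 kg, rubber 46 mm across, 60 mm long; origin at the tip of its shaft (18 mm across, tapered end), z up. Its key, 7 mm wide, 14 mm high, reaching 14 mm from the axis, points along -x, at the start towards the robot within 0.6 rad. Its foot is 14 mm above the tip: the shaft enters the bore by 14 mm before the key meets the hub's face.
- hub: the drive hub, origin on its axis at worktop height, keyway along -x; it can turn about the vertical. The motor holds it with about 0.25 N m: it stays under a light rub but follows when the engaged key is twisted.
- fat_roller: the other roller: black rubber 62 mm across, 70 mm long, round journal 24 mm across, no key; origin at its shaft's tip, 14 mm above the worktop; its top is 161 mm above the worktop. Leave it in the rack.
- ink_tin: loose ink tin, 70 mm across, 63 mm high, origin under its centre; leave it alone.
- tape: loose roll of masking tape, 104 mm across, 25 mm high, origin under its centre; leave it alone.
- clip: loose black bulldog clip, 26 x 50 x 35 mm, origin under its centre; leave it alone.
- small_brayer: loose small hand brayer, 161 x 136 x 64 mm, origin under its centre; leave it alone.
Not all that is in view belongs to the job. Leave any green or yellow look-alike of the roller alone.

How it is judged (in metres and radians):
On the way, in this order (a step that is already met when the one before it is completed fails the run):
1. the splash hood is slid fully open (value of joint hood above 0.185 m), for 0.2 s.
2. the slim roller is lifted clear of the rack by the gripper (height (world z) of roller above 0.06 m and contact force between the fingers and roller above 3 N), for 0.2 s.
3. the slim roller is home in the hub, key in its keyway, held down against the spring (z of roller_seat in the frame of hub_mouth below 0.0025 m and horizontal distance between roller_seat and hub_mouth below 0.004 m and angle between roller_journal's own z axis and vertical below 0.07 rad and contact force between the fingers and roller above 3 N and contact force between roller and hub above 6 N and value of joint plunger above 0.005 m), for 0.3 s.
At the end, for the whole second after the job is handed in: The slim roller is upright (0.07 rad) in the hub, collar on its face (2.5 mm in height, 4 mm sideways), so with its key in the keyway; the fingers still grip it (over 3 N) and press it on the hub and spring with over 6 N; the hood is open (over 0.185 m) (all of step 3 and value of joint hood above 0.185 m); the arm keeps its last pose, push and grip.
It fails at once if the other roller or a bystander is pushed away by more than 30 mm, or the other roller tips over (distance of any of ink_tin, tape, clip, small_brayer, fat_roller from where it was at the start of the episode above 0.03 m or angle between fat_roller's own z axis and vertical above 0.35 rad).
It also fails if it takes over 59 s, if anything falls off the work surface, if the arm or the gripper's body presses on something with over 40 N, if the wrist force passes 120 N, or if a joint passes its speed limit or range.

ROBOT

A 6-joint arm with a two-finger parallel gripper is mounted at the origin on a cart in front of the work surface, level with it; the furniture and walls round the work are solid. World frame = base frame: x ahead of the robot, y to its left, z up, the work surface at z = 0. Lengths are in mm, angles in rad, forces in N, time in s.
With the tool pointing down it reaches from about 350 to 875 mm from the base axis. Payload 4.2 kg.
Tool frame: the origin (TCP) lies on the mounting face of the last link; the fingertips stand 173 mm ahead of it and the grasp point (between the pads) lies 155 mm ahead of it; z points along the fingers, y is the direction in which the jaws open and shut (so a half turn about z gives the same grasp; the last joint's range is limited). The gripper opens to 85 mm and grips with 20 to 120 N. Pads are 22 mm wide; open, the fingers measure 114 mm over their backs; the gripper's body (76 mm by 85 mm) begins 54 mm behind the grasp point. The pads swing forward as they close: fully open they stand 13 mm farther back than shut.
Start: joints at [1.464, 0.385, 0.008, 0, -1.194, -0.259], TCP at [223.527, 583.64, 404.712] pointing down, gripper open.
Joint ranges: [-3.14, 3.14], [-1.21, 2.06], [-1.07, 1.41], [-3.16, 2.05], [-2.99, -0.16], [-3.1, 3.1]. Speed limits (rad/s): [2.79, 2.79, 3.14, 3.14, 3.14, 3.14].

INTERFACE

Orientations are given as a unit quaternion [x, y, z, w].
In Python, from bench import arm gives the robot as it stands. The module is installed in compiled form; this text tells all that it offers.
- The arm moves only by the tool play_rows, never from a script. Its argument "moves" is a list of rows, each a list of 3 entries, a list of its own where there are three numbers: the shift along the world's x, y, z in units of 30 cm (1.0 is 30 cm), then the turn about the world's z in units of 30 degrees (1.0 is 30 degrees), then the gripper's target within -1 to 1 (shut at 1, half-way at 0, fully open at -1). In form: [[[x, y, z], turn, jaw], ...]. A call has 1 to 12 rows; each row is the pose to reach, as a shift and turn from the pose measured when the call began; what a row does not reach only later rows make up. A row lasts 1/8 s, in which the tool goes at most 62.5 mm and 10.7 degrees, less where a joint would pass 70% of its speed; a pose out of reach is approached as far as the arm can. A call with a number of a shift or a turn outside -1 to 1 is refused whole. A call with a gripper value outside its range is refused whole. The fingers move at their own pace and stop on an object; the grip force is fixed at half the most. Time passes only in rows, so rows that repeat a pose let the fingers close. It gives the time, the measured TCP pose, the force and the opening at its end, in the units of the state.
- arm.read_state(): the state, without advancing time (a new reading comes with each control period).
- arm.get_image(name): name is "scene" or "side" or "wrist"; returns a dict with "pixels" (400x640x3 uint8, red, green, blue), "vfov" (degrees; the focal length in pixels is half the picture's height over the tangent of half this angle, whatever the lens; pixels are square), "cx", "cy" (the principal point, pixels), "xyz" and "rotation" of the camera in the world. Camera axes: x right, y up, looking along -z (the intrinsics and any distortion apply to the point x, -y, -z); pixel columns grow to the right and rows downward; lengths in mm; the calibration is good to about 2 mm. A picture is of the moment at which its call begins. There is no depth.
- arm.job_done(): hands the job in, once; it reports no verdict.
Trained networks look in a picture, given as the dict that the camera call returned (one of the last four; its "shot" number tells which), for a name from the list of things; names that differ only in an ending like _2 or _b are one class to them, and where a whole thing is asked for, a point or a joint stands for the part that bears it (a point fixed in the world has none). Each returns a list of dicts, best first, with "conf" (0 to 1); they miss things now and then, are a little off and sometimes report something else, mostly with a low value. They report only what shows in the picture. A call takes as long as a camera call. They do not tell look-alikes from the thing itself.
- arm.look_for(name, picture): "centre" ([x, y, z] in mm, in world coordinates, good to about 4 mm: the middle of the surface that is visible of it).
The state is a dict: "clock": time; "joints": joint angles; "joint_vel": joint speeds; "joint_efforts": joint torques, N m; "position": TCP position; "ee_rot": TCP orientation; "contact_force": force on the tool from outside, world axes, zero at the start; "wrist_torque": the same for the moment, N m; "gripper_width": finger opening in mm.
Only numpy, scipy, OpenCV 4.12 (cv2) and the standard library are available. Lean on these libraries where they do the work, as an engineer would, in place of code of your own. Each camera call takes 0.05 s, during which the arm holds its last target.

## Working session

There is one attempt and no reset: what is moved stays moved. The work goes in short steps, Python scripts to look and compute and a tool call to move; the robot and the scene stay as the last step left them, time stands still between calls to the robot, and variables do not carry over. Pictures are saved under pics/ and viewed, and the job is handed in when it is done.

Besides the shell and the picture viewer there is one more tool, called after "Request:" by a JSON object that holds its "name" and its "arguments". play_rows: Moves the arm, as the interface text tells. Shifts and turns lie within -1 to 1; 1 stands for 30 cm of shift or 30 degrees of turn. Its arguments: {"type":"object","properties":{"moves":{"type":"array"}},"required":["moves"]}

```bash
mkdir -p pics
cat > h.py <<'E'
import numpy as np, cv2, json
from bench import arm
def shot(n,f):
    p=arm.get_image(n); cv2.imwrite('pics/'+f+'.png',p['pixels'][:,:,::-1]); return p
def proj(p,X):
    R=np.array(p['rotation']).reshape(3,3); c=R.T@(np.array(X,float)-p['xyz'])
    f=200/np.tan(np.radians(p['vfov'])/2)
    return p['cx']+f*c[0]/-c[2], p['cy']+f*-c[1]/-c[2]
def ray(p,u,v,z):
    R=np.array(p['rotation']).reshape(3,3); f=200/np.tan(np.radians(p['vfov'])/2)
    d=R@np.array([(u-p['cx'])/f,-(v-p['cy'])/f,-1]); o=np.array(p['xyz']); t=(z-o[2])/d[2]; return o+t*d
def fr(x): return np.round(x,1)
E
python3 - <<'E'
from h import *
s=arm.read_state(); print({k:np.round(v,3) for k,v in s.items()})
for n in ['scene','side','wrist']:
    p=shot(n,n+'0'); print(n,{k:p[k] for k in p if k!='pixels'})
    for t in ['hood_handle','washer','hub_mouth','rack','roller_journal','roller','hub','fat_roller','ink_tin','tape','clip','small_brayer','hood']:
        try: print(t,[(fr(r['centre']),round(r['conf'],2)) for r in arm.look_for(t,p)][:3])
        except Exception as e: print(t,e)
E
```

```text
{'clock': np.float64(0.0), 'joints': array([ 1.464e+00,  3.860e-01,  7.000e-03, -1.000e-03, -1.194e+00,
       -2.590e-01]), 'joint_vel': array([ 0.001, -0.001,  0.002,  0.   , -0.   ,  0.001]), 'joint_efforts': array([-1.0000e-03, -3.9228e+01,  1.8840e+01,  4.1860e+00, -5.0000e-03,
       -0.0000e+00]), 'position': array([223.451, 583.471, 403.629]), 'ee_rot': array([ 0.983, -0.182, -0.   ,  0.001]), 'contact_force': array([-0.154,  0.069, -0.693]), 'wrist_torque': array([-0.003, -0.07 , -0.031]), 'gripper_width': np.float64(85.477)}
scene {'vfov': 56.98019477923642, 'cx': 317.95151344729214, 'cy': 199.84316455956272, 'xyz': array([ -18.85304268, -945.6065899 ,  848.60256596]), 'rotation': array([ 0.47232693, -0.12255868, -0.21899957,  0.84494132]), 'shot': 1}
hood_handle [(array([516.9,  45.7, 190.5]), 0.69), (array([ 384. , -243.6,  112.8]), 0.45)]
washer [(array([414.4, 480.4,  35.7]), 0.63)]
hub_mouth [(array([539.1,  42.2,  62.1]), 0.64), (array([415.1, 480.7,  37.9]), 0.2)]
rack [(array([ 438.3, -252.9,   53.6]), 0.72)]
roller_journal [(array([ 297.3, -366.9,  101.7]), 0.81), 
[... 1254 characters left out ...]
[]
fat_roller [(array([ 514.9, -200.6,  118.1]), 0.78)]
ink_tin [(array([ 716.7, -134.8,   59.5]), 0.8)]
tape [(array([ 712.4, -332.6,   22.7]), 0.59)]
clip []
small_brayer [(array([418.4, 506.7,  37.6]), 0.75)]
hood [(array([523.7, 112.7, 157.4]), 0.57)]
wrist {'vfov': 69.08146227072608, 'cx': 319.4161961755834, 'cy': 205.67988623192136, 'xyz': array([289.56150875, 557.56937521, 373.28066685]), 'rotation': array([ 0.08095094, -0.11723861,  0.8156326 , -0.56075442]), 'shot': 3}
hood_handle []
washer []
hub_mouth []
rack []
roller_journal []
roller [(array([380.8, 511. ,  28.5]), 0.69)]
hub []
fat_roller []
ink_tin []
tape []
clip []
small_brayer [(array([381.5, 513.5,  29.9]), 0.97)]
hood []
```

Rotation is a quaternion; fix the helper.

```bash
sed -i "s/np.array(p\['rotation'\]).reshape(3,3)/Rot.from_quat(p['rotation']).as_matrix()/; 1i from scipy.spatial.transform import Rotation as Rot" h.py; python3 -c "import h"; cd pics && python3 -c "
import cv2,numpy as np
a=cv2.imread('scene0.png');cv2.imwrite('s0b.png',a[:,:]) "
```

```text
(no output)
```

View pics/scene0.png

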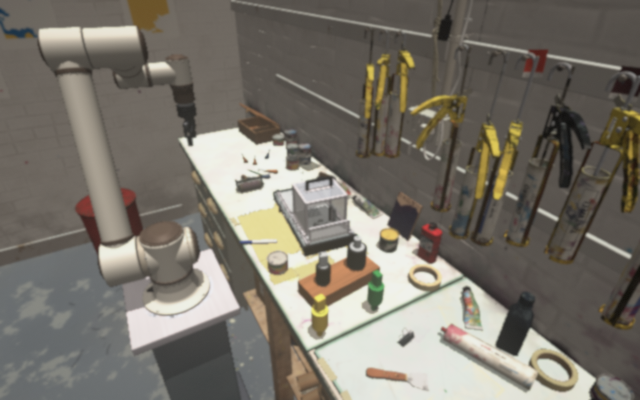

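View pics/side0.png

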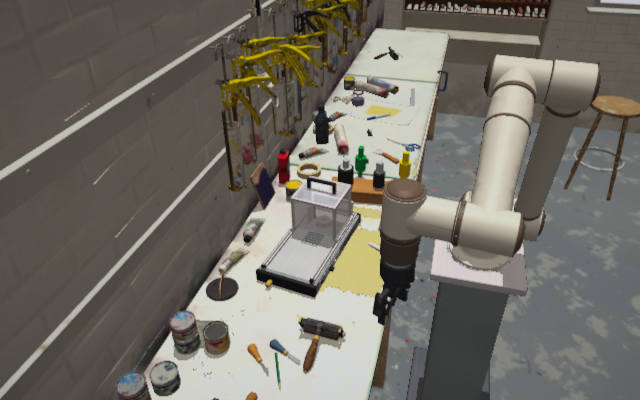

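View pics/wrist0.png

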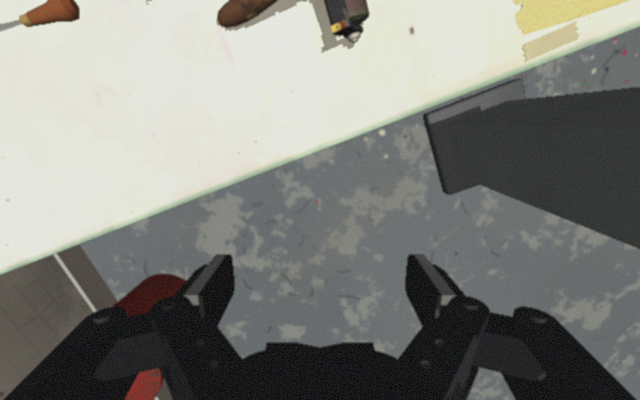

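Run:
```python
import cv2,numpy as np
a=cv2.imread('pics/scene0.png')[165:305,230:400]; b=cv2.imread('pics/side0.png')[140:300,250:400]
a=cv2.resize(a,None,fx=3.4,fy=3.4,interpolation=2);b=cv2.resize(b,None,fx=3.4,fy=3.4,interpolation=2)
cv2.imwrite('pics/ca.png',a);cv2.imwrite('pics/cb.png',b)
```

```text
(no output)
```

View pics/ca.png

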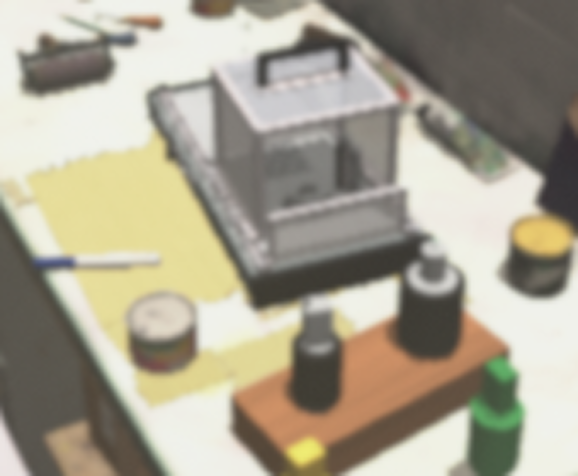

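View pics/cb.png

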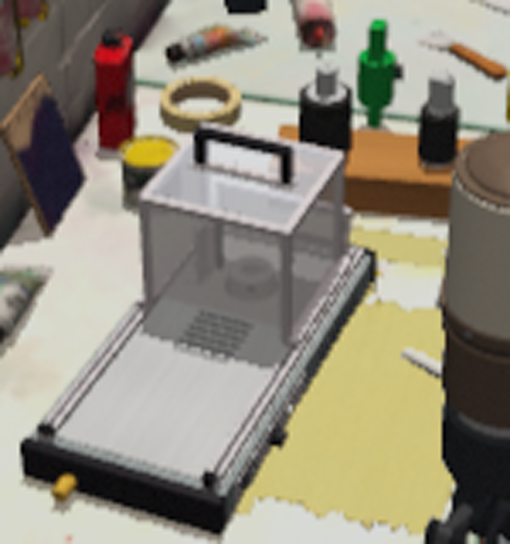

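Run:
```python
from h import *
import pickle
s=arm.get_image('scene'); d=arm.get_image('side')
for p,L in ((s,[(258,60),(345,45)]),(d,None)):
    if p is s:
        for a,b in L: print(fr(ray(p,230+a/3.4,165+b/3.4,230)))
        for nm,a,b,z in [('slimtop',318,303,161),('fattop',433,247,161),('rubtopslim',318,337,116)]: print(nm,fr(ray(p,230+a/3.4,165+b/3.4,z)))
    else:
        for a,b in [(198,133),(292,153)]: print(fr(ray(p,250+a/3.4,140+b/3.4,230)))
        for nm,a,b,z in [('deck far-left',30,440,41),('deck near',222,500,41),('deck nearfar',372,255,41),('slimtop',440,75,161),('fattop',327,67,161),('hubtop',250,270,62)]: print(nm,fr(ray(p,250+a/3.4,140+b/3.4,z)))
```

```text
[488.8  53.5 230. ]
[583.   38.2 230. ]
slimtop [ 393.9 -236.3  161. ]
fattop [ 522.7 -219.3  161. ]
rubtopslim [ 398.3 -229.4  116. ]
[586.5  60.  230. ]
[488.6  72.  230. ]
deck far-left [674.3 325.5  41. ]
deck near [480.1 355.5  41. ]
deck nearfar [427.7 -40.   41. ]
slimtop [ 394.6 -230.4  161. ]
fattop [ 520.6 -216.3  161. ]
hubtop [539.1  46.1  62. ]
```

Request:
{"name": "play_rows", "arguments": {"moves": [[[0.1,-0.17,0.08],0.2,-1],[[0.52,-0.88,0.15],0.44,-1],[[0.52,-0.88,0.15],0.44,-1],[[0.52,-0.88,0.15],0.44,-1],[[0.52,-0.88,0.15],0.44,-1],[[0.52,-0.88,0.15],0.44,-1],[[0.52,-0.88,0.15],0.44,-1]]}}

```text
clock: 3.08
position: [379.6, 319.6, 449.9]
ee_rot: [0.998, -0.068, 0.0, -0.0]
contact_force: [-0.2, 0.9, 0.5]
gripper_width: 85.3
```

Request:
{"name": "play_rows", "arguments": {"moves": [[[0.45,-0.76,0.0],0,-1],[[0.45,-0.76,0.0],0,-1],[[0.45,-0.76,0.0],0,-1],[[0.45,-0.76,0.0],0,-1],[[0.45,-0.76,0.0],0,-1],[[0.45,-0.76,0.0],0,-1]]}}

```text
clock: 3.82
position: [515.0, 92.1, 449.2]
ee_rot: [0.998, -0.068, -0.0, -0.0]
contact_force: [0.1, 0.4, 0.4]
gripper_width: 85.5
```

Run:
```python
from h import *
s=arm.read_state(); print({k:np.round(v,3) for k,v in s.items()})
p=shot('wrist','w1'); print(p['xyz'],p['vfov'],p['cx'],p['cy'])
for t in ['hood_handle','hub_mouth','hub']:
    print(t,[(fr(r['centre']),round(r['conf'],2)) for r in arm.look_for(t,p)][:3])
```

```text
{'clock': np.float64(3.825), 'joints': array([ 4.870e-01,  1.800e-01, -1.650e-01, -1.000e-03, -1.226e+00,
        9.480e-01]), 'joint_vel': array([ 0.035, -0.016, -0.009, -0.004,  0.001, -0.007]), 'joint_efforts': array([-9.2100e-01, -2.8581e+01,  1.9206e+01,  4.3210e+00, -2.0000e-03,
        5.0000e-02]), 'position': array([515.001,  92.117, 449.234]), 'ee_rot': array([ 0.998, -0.068, -0.   , -0.   ]), 'contact_force': array([0.106, 0.446, 0.437]), 'wrist_torque': array([0.013, 0.022, 0.034]), 'gripper_width': np.float64(85.542)}
[585.09823935  81.96819036 417.75156118] 69.08146227072608 319.4161961755834 205.67988623192136
hood_handle [(array([552.5,  59. , 187. ]), 0.93)]
hub_mouth []
hub []
```

View pics/w1.png

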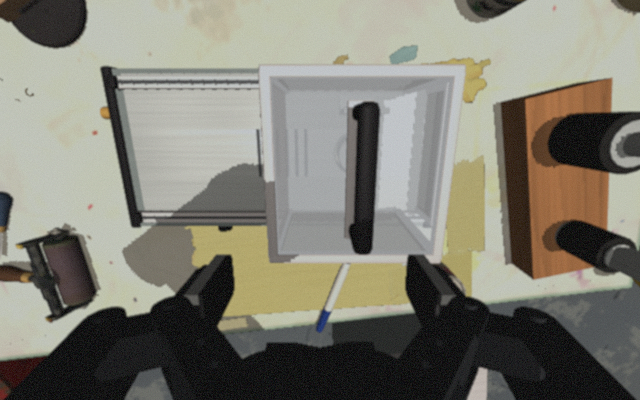

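Run:
```python
from h import *
p=arm.get_image('wrist')
a=ray(p,368,104,233);b=ray(p,360,250,233);print(a,b,(a+b)/2, np.degrees(np.arctan2(a[1]-b[1],a[0]-b[0])))
for uv in [(104,68),(135,226),(258,66),(270,262)]: print(ray(p,*uv,41))
a=ray(p,262,68,189);b=ray(p,272,262,189);print('roof',a,b,np.degrees(np.arctan2(a[1]-b[1],a[0]-b[0])))
a=ray(p,462,68,189);b=ray(p,440,262,189);print('roof',a,b)
```

```text
[589.69737179  52.90375935 233.        ] [494.58002119  66.75973121 233.        ] [542.13869649  59.83174528 233.        ] -8.288115456177115
[677.53143579 329.11978882  41.        ]
[479.28205945 354.73792877  41.        ]
[655.2236216  147.24946769  41.        ]
[400.21752855 179.66161655  41.        ]
roof [625.72451485 119.50441659 189.        ] [472.15051437 140.0885943  189.        ] -7.634098464519327
roof [606.4346058  -23.69903735 189.        ] [452.60736139  -5.24748397 189.        ]
```

Request:
{"name": "play_rows", "arguments": {"moves": [[[0.087,-0.11,0],0,-1],[[0.087,-0.11,-0.12],0,-1],[[0.087,-0.11,-0.237],0,-1],[[0.087,-0.11,-0.237],0,-1],[[0.087,-0.11,-0.237],0,1],[[0.087,-0.11,-0.237],0,1],[[0.087,-0.11,-0.237],0,1],[[0.087,-0.11,-0.237],0,1],[[0.087,-0.11,-0.237],0,1]]}}

```text
clock: 5.2
position: [540.3, 59.8, 379.8]
ee_rot: [0.998, -0.067, 0.001, -0.0]
contact_force: [-1.3, 0.4, 4.3]
gripper_width: 12.7
```

Request:
{"name": "play_rows", "arguments": {"moves": [[[0.01,0.07,0],0,1],[[0.024,0.18,0],0,1],[[0.042,0.31,0],0,1],[[0.06,0.44,0],0,1],[[0.073,0.54,0],0,1],[[0.081,0.6,0],0,1],[[0.085,0.627,0],0,1],[[0.085,0.627,0],0,1]]}}

```text
clock: 6.2
position: [565.9, 242.4, 379.8]
ee_rot: [0.998, -0.068, -0.002, 0.008]
contact_force: [1.7, -22.6, 5.0]
gripper_width: 12.8
```

Request:
{"name": "play_rows", "arguments": {"moves": [[[0.0,0.02,0],0,1],[[0.0,0.04,0],0,1],[[0.0,0.04,0],0,1]]}}

```text
clock: 6.58
position: [566.9, 245.8, 379.7]
ee_rot: [0.997, -0.07, -0.005, 0.018]
contact_force: [6.4, -33.8, 3.6]
gripper_width: 12.9
```

Run:
```python
from h import *
p=shot('side','s2'); s=arm.read_state();print(s['position'],s['contact_force'])
cv2.imwrite('pics/s2c.png',cv2.resize(p['pixels'][150:300,230:420,::-1],None,fx=4,fy=4,interpolation=2))
```

```text
[566.86307178 245.7056981  379.74003328] [  6.3646732  -33.42390463   3.03993229]
```

View pics/s2c.png

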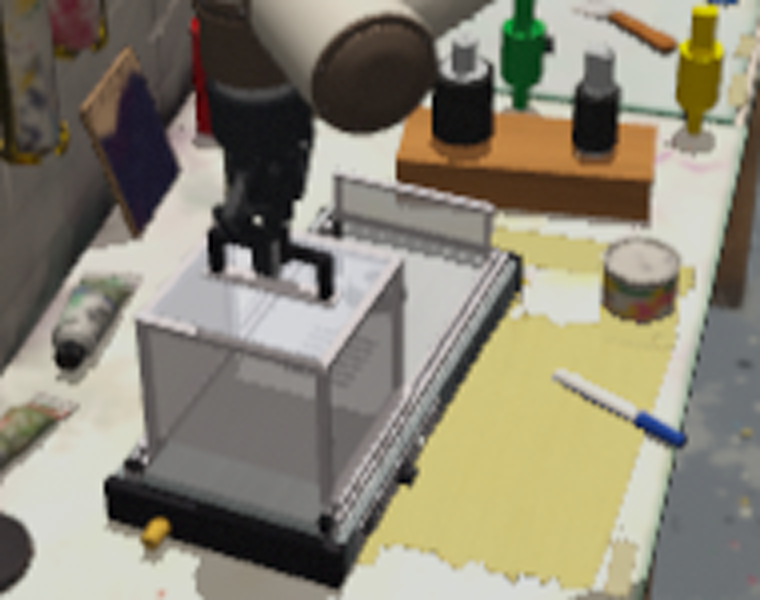

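The hood is against its end stop at the housing's near end. I'll relax the push, release, and rise.

Request:
{"name": "play_rows", "arguments": {"moves": [[[0,-0.01,0],0,0.2],[[0,-0.01,0],0,-0.3],[[0,-0.01,0],0,-0.6],[[0,-0.01,0],0,-0.6],[[0,-0.01,0.12],0,-0.8],[[0,-0.01,0.24],0,-1],[[0,-0.01,0.3],0,-1]]}}

```text
clock: 7.5
position: [566.7, 243.6, 472.4]
ee_rot: [0.997, -0.069, -0.003, 0.017]
contact_force: [-0.3, 0.3, -0.6]
gripper_width: 85.6
```

Request:
{"name": "play_rows", "arguments": {"moves": [[[-0.1,-0.15,0],0,-1],[[-0.2,-0.35,0],0,-1],[[-0.27,-0.55,0],0,-1],[[-0.27,-0.6,0],0,-1],[[-0.27,-0.6,0],0,-1]]}}

```text
clock: 8.12
position: [485.7, 63.1, 472.9]
ee_rot: [0.997, -0.07, -0.003, 0.016]
contact_force: [-0.2, 0.1, 0.1]
gripper_width: 85.4
```

Run:
```python
from h import *
s=arm.read_state();print(s['position'],s['ee_rot'],s['contact_force'])
p=shot('wrist','w3')
for t in ['hub_mouth','roller_journal']:
    print(t,[(fr(r['centre']),round(r['conf'],2)) for r in arm.look_for(t,p)][:3])
cv2.imwrite('pics/w3b.png',cv2.resize(p['pixels'][:,:,::-1],(800,500),interpolation=2))
```

```text
[485.71356867  63.1146252  472.88311185] [ 0.99742534 -0.06980653 -0.00258745  0.01621895] [-0.17201049  0.06397609  0.08349918]
hub_mouth [(array([538.5,  40.7,  62.8]), 0.82), (array([ 526.6, -206.3,  123.8]), 0.3)]
roller_journal [(array([ 494.3, -340.9,   64.9]), 0.94), (array([ 313.6, -343.2,   81.8]), 0.74), (array([ 402.2, -223.6,  115.2]), 0.7)]
```

View pics/w3b.png

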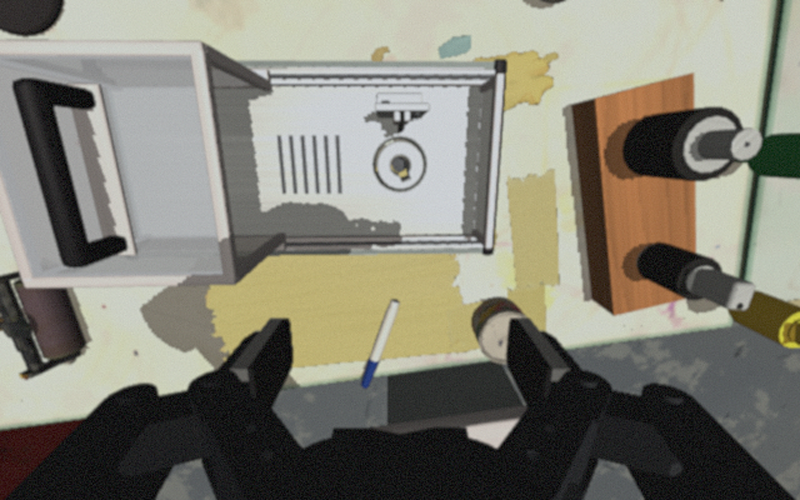

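Run:
```python
import cv2,numpy as np
a=cv2.imread('pics/w3.png')
c=cv2.resize(a[100:165,290:350],None,fx=7,fy=7,interpolation=2)
d=cv2.resize(a[190:260,500:620],None,fx=6,fy=6,interpolation=2)
cv2.imwrite('pics/k.png',c);cv2.imwrite('pics/r.png',d)
```

```text
(no output)
```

View pics/k.png

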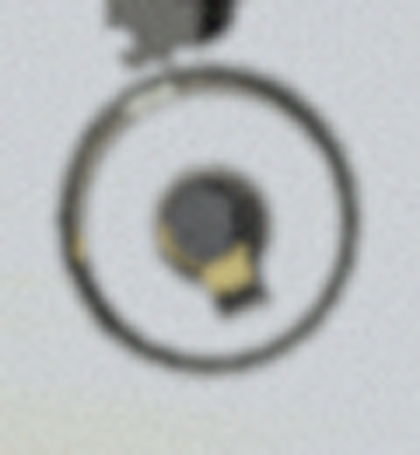

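View pics/r.png

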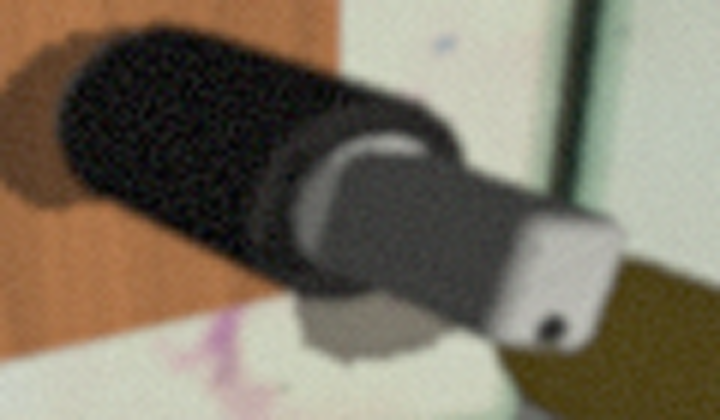

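Run:
```python
from h import *
p=arm.get_image('wrist')
K=lambda a,b,z:ray(p,290+a/7,100+b/7,z)[:2]
c=K(212,221,62);e=K(243,303,62);print('hub',c,'ring c',K(209,219,62),e-c,np.degrees(np.arctan2(*(-(e-c))[::-1])))
R=lambda a,b,z:ray(p,500+a/6,190+b/6,z)[:2]
q=[R(*x,161) for x in [(530,213),(622,232),(592,345),(490,333)]]
print(q,np.mean(q,0))
a=(q[0]+q[1])/2-(q[2]+q[3])/2;print('long',a,np.linalg.norm(a),np.degrees(np.arctan2(a[1],a[0])))
b=(q[0]+q[3])/2-(q[1]+q[2])/2;print('short',b,np.linalg.norm(b),np.degrees(np.arctan2(b[1],b[0]))-90)
print('dot',R(552,327,161)-np.mean(q,0))
```

```text
hub [539.11163227  41.63285711] ring c [539.53358644  42.1217017 ] [-15.17787999  -3.62990747] 13.450094860392747
[array([ 408.40009679, -223.89918936]), array([ 402.1474842 , -241.12635287]), array([ 380.33789845, -238.82824626]), array([ 385.70563482, -219.59438476])] [ 394.14777856 -230.86204331]
long [22.25202386 -3.30145561] 22.49560345778362 -8.439212375517382
short [ 5.81017448 18.23051251] 19.13399367148626 -17.67739463020112
dot [-8.99620511 -0.04238701]
```

Request:
{"name": "play_rows", "arguments": {"moves": [[[0.09,0.2,0],-0.35,-1],[[0.18,0.4,0],-0.7,-1],[[0.27,0.57,0],-1,-1],[[0.27,0.57,0],-1,-1]]}}

```text
clock: 8.82
position: [569.0, 240.8, 468.9]
ee_rot: [0.946, -0.323, -0.009, 0.017]
contact_force: [-0.3, -0.6, -0.1]
gripper_width: 85.7
```

Request:
{"name": "play_rows", "arguments": {"moves": [[[0,0,0],-0.36,-1],[[0,0,0],-0.72,-1],[[0,0,0],-1,-1],[[0,0,0],-1,-1]]}}

```text
clock: 9.32
position: [569.0, 241.2, 468.6]
ee_rot: [0.831, -0.555, -0.013, 0.014]
contact_force: [-0.6, 0.9, -0.5]
gripper_width: 85.4
```

Request:
{"name": "play_rows", "arguments": {"moves": [[[0,0,0],-0.36,-1],[[0,0,0],-0.72,-1],[[0,0,0],-1,-1],[[0,0,0],-1,-1]]}}

```text
clock: 9.82
position: [568.9, 241.4, 468.5]
ee_rot: [-0.661, 0.75, 0.016, -0.01]
contact_force: [-0.4, 0.1, -0.6]
gripper_width: 85.7
```

Request:
{"name": "play_rows", "arguments": {"moves": [[[0,0,0],-0.36,-1],[[0,0,0],-0.72,-1],[[0,0,0],-1,-1],[[0,0,0],-1,-1]]}}

```text
clock: 10.32
position: [568.8, 241.4, 468.5]
ee_rot: [-0.446, 0.895, 0.018, -0.006]
contact_force: [0.4, -0.7, -0.3]
gripper_width: 85.3
```

Request:
{"name": "play_rows", "arguments": {"moves": [[[0,0,0],-0.36,-1],[[0,0,0],-0.72,-1],[[0,0,0],-1,-1],[[0,0,0],-1,-1]]}}

```text
clock: 10.82
position: [568.8, 241.5, 468.5]
ee_rot: [-0.202, 0.979, 0.019, -0.001]
contact_force: [-0.1, 0.7, 0.1]
gripper_width: 85.2
```

Request:
{"name": "play_rows", "arguments": {"moves": [[[0,0,0],-0.36,-1],[[0,0,0],-0.72,-1],[[0,0,0],-1,-1],[[0,0,0],-1,-1]]}}

```text
clock: 11.32
position: [568.7, 241.5, 468.5]
ee_rot: [0.055, 0.998, 0.018, 0.004]
contact_force: [-1.1, -0.2, -0.1]
gripper_width: 85.4
```

```bash
cat >> h.py <<'E'
def st():
    s=arm.read_state(); R=Rot.from_quat(s['ee_rot']).as_matrix()
    print('t',round(float(s['clock']),2),'pos',fr(s['position']),'xdir',round(np.degrees(np.arctan2(R[1,0],R[0,0])),2),'ztilt',np.round(R[:2,2],4),'F',fr(s['contact_force']),'w',round(float(s['gripper_width']),1),'tip',fr(s['position']+155*R[:,2]),'j',np.round(s['joints'],2)); return s,R
E
python3 -c "
from h import *
st()"
```

```text
t 11.32 pos [568.7 241.5 468.5] xdir 173.69 ztilt [0.0095 0.0362] F [-1.1 -0.2 -0.1] w 85.4 tip [570.2 247.1 313.6] j [ 0.66  0.33  0.1  -0.02 -1.31 -2.33]
```

Request:
{"name": "play_rows", "arguments": {"moves": [[[-0.01,-0.02,-0.1],-0.05,-1],[[-0.01,-0.02,-0.2],-0.05,-1],[[-0.01,-0.02,-0.295],-0.05,-1],[[-0.01,-0.02,-0.295],-0.05,-1],[[-0.01,-0.02,-0.295],-0.05,1],[[-0.01,-0.02,-0.295],-0.05,1],[[-0.01,-0.02,-0.295],-0.05,1],[[-0.01,-0.02,-0.295],-0.05,1],[[-0.01,-0.02,-0.295],-0.05,1]]}}

```text
clock: 12.45
position: [565.7, 234.4, 380.8]
ee_rot: [0.068, 0.998, 0.017, 0.004]
contact_force: [-0.7, -4.6, 3.8]
gripper_width: 12.8
```

```bash
python3 -c "
from h import *
st()"
```

```text
t 12.45 pos [565.7 234.4 380.8] xdir 172.21 ztilt [0.0101 0.0332] F [-0.7 -4.6  3.8] w 12.8 tip [567.3 239.6 225.9] j [ 0.65  0.38 -0.06 -0.02 -1.11 -2.35]
```

Request:
{"name": "play_rows", "arguments": {"moves": [[[0.002,0.012,0],0,1],[[0.004,0.024,0],0,1],[[0.004,0.024,0],0,1]]}}

```text
clock: 12.82
position: [566.7, 236.7, 380.9]
ee_rot: [0.069, 0.998, 0.01, 0.001]
contact_force: [-0.7, -20.5, 4.3]
gripper_width: 13.0
```

```bash
python3 -c "
from h import *
st()"
```

```text
t 12.82 pos [566.7 236.7 380.9] xdir 172.13 ztilt [0.0037 0.0201] F [ -0.7 -20.5   4.3] w 13.0 tip [567.2 239.8 225.9] j [ 0.66  0.38 -0.05 -0.02 -1.12 -2.36]
```

Request:
{"name": "play_rows", "arguments": {"moves": [[[0.002,0.016,0],0,1],[[0.004,0.028,0],0,1],[[0.004,0.028,0],0,1]]}}

```text
clock: 13.2
position: [567.7, 239.1, 380.9]
ee_rot: [0.07, 0.998, 0.002, -0.002]
contact_force: [0.3, -22.6, 3.8]
gripper_width: 13.1
```

```bash
python3 -c "
from h import *
st()"
```

```text
t 13.2 pos [567.7 239.1 380.9] xdir 172.02 ztilt [-0.0033  0.0051] F [  0.3 -22.6   3.8] w 13.1 tip [567.2 239.9 225.9] j [ 0.66  0.39 -0.05 -0.01 -1.14 -2.37]
```

Request:
{"name": "play_rows", "arguments": {"moves": [[[0,-0.005,0],0,0.2],[[0,-0.005,0],0,-0.3],[[0,-0.005,0],0,-0.6],[[0,-0.005,0],0,-0.6],[[0,-0.005,0.15],0,-1],[[0,-0.005,0.3],0,-1],[[-0.12,-0.2,0.33],0,-1],[[-0.24,-0.4,0.33],0,-1],[[-0.3,-0.6,0.33],0,-1],[[-0.3,-0.8,0.33],0,-1],[[-0.3,-0.8,0.33],0,-1]]}}

```text
clock: 14.58
position: [476.8, -3.2, 480.6]
ee_rot: [0.071, 0.997, 0.003, -0.001]
contact_force: [-0.2, 1.1, 0.8]
gripper_width: 85.5
```

Request:
{"name": "play_rows", "arguments": {"moves": [[[-0.07,-0.2,0],0,-1],[[-0.14,-0.4,0],0,-1],[[-0.2,-0.6,0],0,-1],[[-0.25,-0.75,0],0,-1],[[-0.25,-0.75,0],0,-1]]}}

```text
clock: 15.2
position: [401.4, -230.1, 480.4]
ee_rot: [0.073, 0.997, 0.003, -0.001]
contact_force: [-0.1, 0.6, -0.7]
gripper_width: 86.1
```

Run:
```python
from h import *
st()
p=shot('wrist','w4')
cv2.imwrite('pics/w4b.png',cv2.resize(p['pixels'][:,:,::-1],(800,500),interpolation=2))
```

```text
t 15.2 pos [ 401.4 -230.1  480.4] xdir 171.59 ztilt [-0.0018  0.0058] F [-0.1  0.6 -0.7] w 86.1 tip [ 401.1 -229.2  325.4] j [-0.17  0.05 -0.23 -0.01 -1.29 -1.55]
```

View pics/w4b.png

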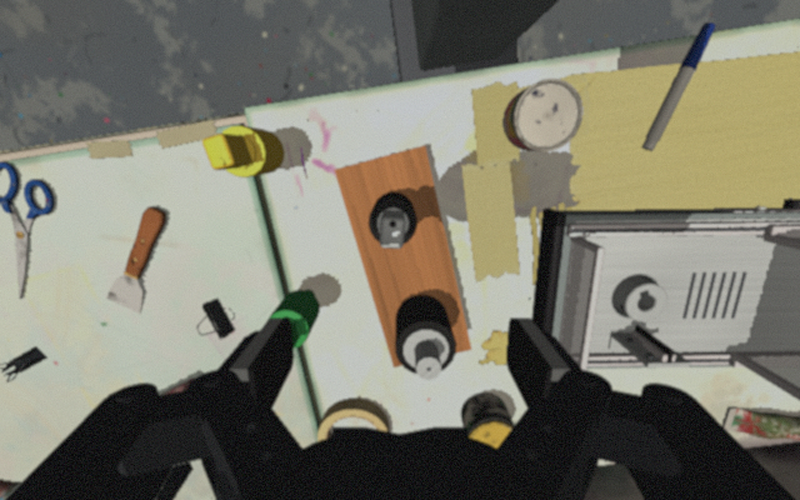

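Run:
```python
import cv2
a=cv2.imread('pics/w4.png')
cv2.imwrite('pics/r2.png',cv2.resize(a[145:215,280:350],None,fx=8,fy=8,interpolation=2))
```

```text
(no output)
```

View pics/r2.png

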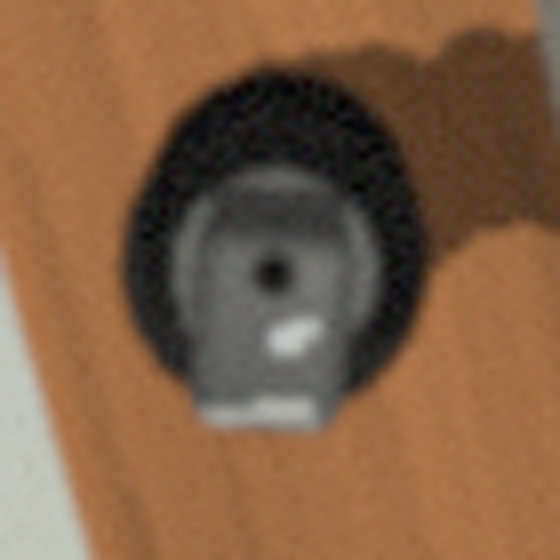

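Run:
```python
from h import *
p=arm.get_image('wrist')
R=lambda a,b,z=161:ray(p,280+a/8,145+b/8,z)[:2]
t=R(278,240);b=R(263,422);d=R(270,271);c=(t+b)/2
print(c,np.linalg.norm(t-b),np.degrees(np.arctan2(*(b-t)[::-1])),'dot',d-c, np.degrees(np.arctan2(*(c-d)[::-1])))
for e in ((207,240),(196,415)),((350,240),(332,415)):
    q=R(*e[1])-R(*e[0]);print(np.degrees(np.arctan2(q[1],q[0])))
for r in arm.look_for('roller_journal',p): print(fr(r['centre']),r['conf'])
```

```text
[ 392.37016543 -232.10192852] 23.641211927274863 -13.236002668147348 dot [-7.7585678   1.12418439] -8.244543455591964
-12.61941197833321
-13.894243713877907
[ 480.3 -349.8   89.2] 0.9
[ 308.8 -351.8  101.3] 0.86
[ 386.1 -234.5  115.1] 0.62
```

Request:
{"name": "play_rows", "arguments": {"moves": [[[-0.027,-0.008,-0.1],-0.135,-1],[[-0.027,-0.008,-0.25],-0.135,-1],[[-0.027,-0.008,-0.4],-0.135,-1],[[-0.027,-0.008,-0.52],-0.135,-1],[[-0.027,-0.008,-0.61],-0.135,-1],[[-0.027,-0.008,-0.61],-0.135,-1]]}}

```text
clock: 16.1
position: [394.7, -228.5, 296.0]
ee_rot: [0.105, 0.995, 0.003, -0.003]
contact_force: [-0.3, -0.1, 0.1]
gripper_width: 85.4
```

Run:
```python
from h import *
st()
p=shot('wrist','w5')
cv2.imwrite('pics/w5b.png',cv2.resize(p['pixels'][:,:,::-1],(800,500),interpolation=2))
```

```text
t 16.1 pos [ 394.7 -228.5  296. ] xdir 168.0 ztilt [-0.0057  0.0072] F [-0.3 -0.1  0.1] w 85.4 tip [ 393.8 -227.4  141. ] j [-0.17  0.22 -0.54 -0.01 -0.82 -1.61]
```

View pics/w5b.png

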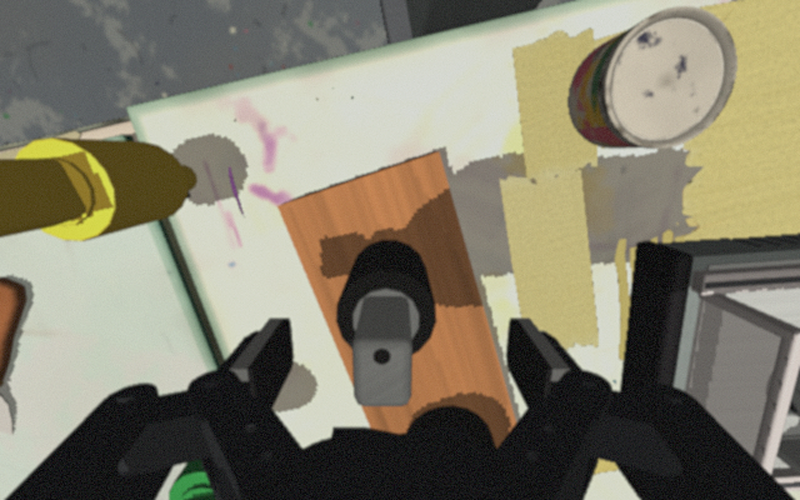

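Run:
```python
from h import *
import cv2
p=shot('wrist','w5c')
cv2.imwrite('pics/r5.png',cv2.resize(p['pixels'][230:335,270:345,::-1],None,fx=7,fy=7,interpolation=2)[:600])
```

```text
(no output)
```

View pics/r5.png

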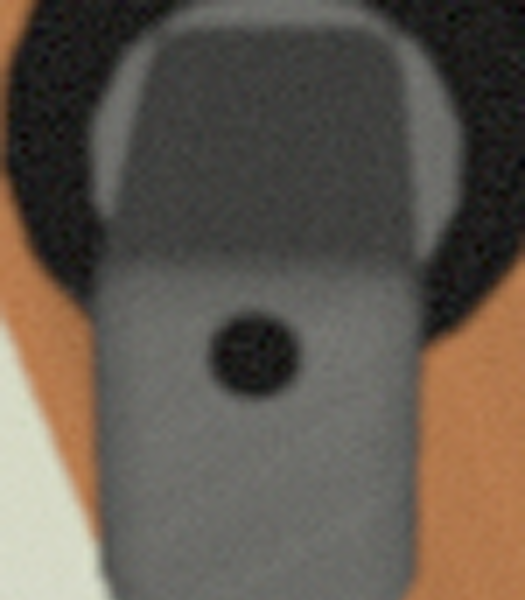

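Run:
```python
from h import *
p=arm.get_image('wrist')
R=lambda a,b,z=161:ray(p,270+a/7,230+b/7,z)[:2]
a=R(258.5,295);b=R(258.5,560);print(a,b,np.degrees(np.arctan2(*(b-a)[::-1])),'dot',R(255,354))
for e in ((97,300),(103,560)),((420,300),(414,560)):
    q=R(*e[1])-R(*e[0]);print(np.degrees(np.arctan2(q[1],q[0])),R(*e[0]))
```

```text
[ 381.37533001 -231.29733868] [ 398.88643673 -235.2505007 ] -12.721370524538983 dot [ 385.10563587 -232.35007379]
-12.816076437723623 [ 379.70898047 -240.55437523]
-12.626580464980293 [ 383.67766053 -222.17561516]
```

Request:
{"name": "play_rows", "arguments": {"moves": [[[-0.003,-0.021,0],-0.023,-1],[[-0.003,-0.021,0],-0.023,-0.5],[[-0.003,-0.021,0],-0.023,0.5],[[-0.003,-0.021,0],-0.023,1],[[-0.003,-0.021,0],-0.023,1],[[-0.003,-0.021,0],-0.023,1],[[-0.003,-0.021,0],-0.023,1]]}}

```text
clock: 17.12
position: [394.6, -235.6, 298.9]
ee_rot: [0.111, 0.994, 0.003, 0.001]
contact_force: [-1.0, 0.3, 1.1]
gripper_width: 19.2
```

Run:
```python
from h import *
st()
```

```text
t 17.12 pos [ 394.6 -235.6  298.9] xdir 167.28 ztilt [0.0016 0.0052] F [-1.   0.3  1.1] w 19.2 tip [ 394.8 -234.8  143.9] j [-0.18  0.22 -0.53 -0.01 -0.82 -1.6 ]
```

Request:
{"name": "play_rows", "arguments": {"moves": [[[0,0,0.06],0,1],[[0,0,0.15],0,1],[[0,0,0.3],0,1],[[0,0,0.46],0,1],[[0,0,0.46],0,1],[[0.05,0.1,0.46],0,1],[[0.13,0.25,0.46],0,1],[[0.21,0.4,0.46],0.1,1],[[0.25,0.5,0.46],0.3,1],[[0.25,0.5,0.46],0.5,1],[[0.25,0.5,0.46],0.5,1]]}}

```text
clock: 18.5
position: [469.3, -85.2, 434.8]
ee_rot: [-0.019, 1.0, 0.003, -0.002]
contact_force: [0.0, -0.2, -3.5]
gripper_width: 19.3
```

Run:
```python
from h import *
st()
p=shot('wrist','w6')
cv2.imwrite('pics/w6b.png',cv2.resize(p['pixels'][:,:,::-1],(800,500),interpolation=2))
```

```text
t 18.5 pos [469.3 -85.2 434.8] xdir -177.77 ztilt [-0.0041  0.0057] F [ 0.  -0.2 -3.5] w 19.3 tip [468.6 -84.3 279.8] j [ 0.16  0.11 -0.29 -0.01 -1.18 -1.69]
```

View pics/w6b.png

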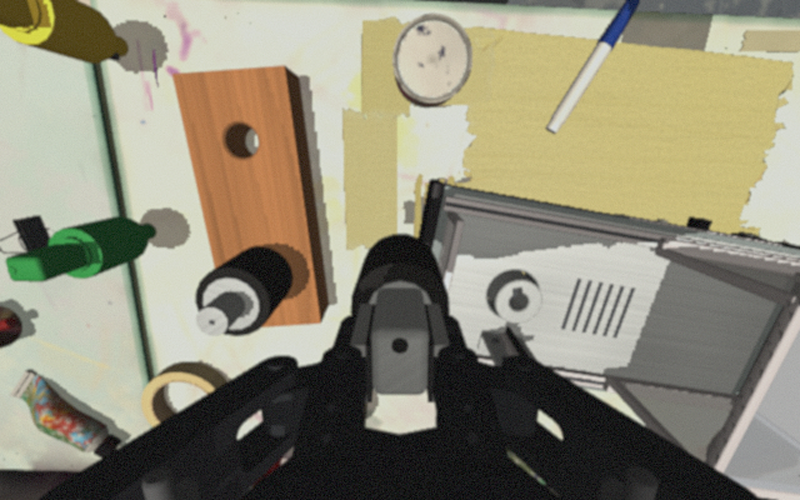

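Run:
```python
import cv2
a=cv2.imread('pics/w6.png')
cv2.imwrite('pics/k6.png',cv2.resize(a[205:270,380:445],None,fx=7,fy=7,interpolation=2))
cv2.imwrite('pics/r6.png',cv2.resize(a[215:330,280:360],None,fx=5,fy=5,interpolation=2))
```

```text
(no output)
```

View pics/k6.png

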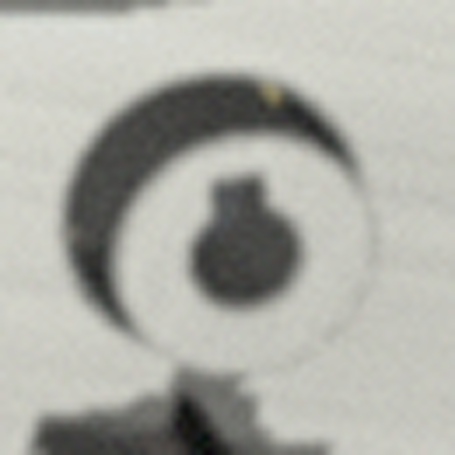

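View pics/r6.png

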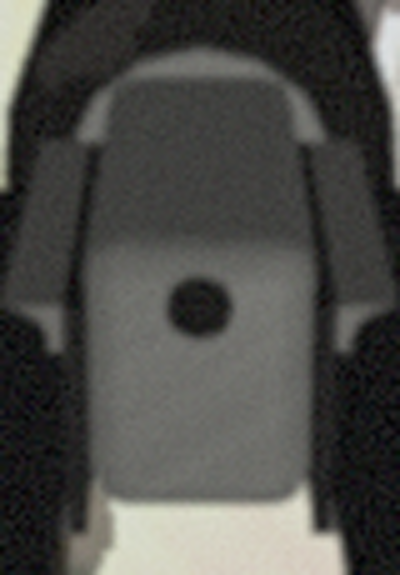

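Run:
```python
from h import *
p=arm.get_image('wrist'); s,T=st()
K=lambda a,b,z:ray(p,380+a/7,205+b/7,z)[:2]
c=K(244.5,253.5,62);e=K(236,180,62);print('hub',c,'face',K(243.5,252,62),e-c,np.linalg.norm(e-c),'yaw',np.degrees(np.arctan2(*(c-e)[::-1])))
R=lambda a,b,z:ray(p,280+a/5,215+b/5,z)
top=s['position'][2]-137.9
for z in (top,):
    f=R(202.5,246,z);b=R(200,499,z);d=R(199.5,307,z)
    print('len',np.linalg.norm(f-b),'w',np.linalg.norm(R(90,300,z)-R(315,300,z)))
    c2=(f+b)/2; print('roller',c2, 'yaw',np.degrees(np.arctan2(b[1]-f[1],b[0]-f[0])),'dot',d)
    print('in tool',T.T@(c2-s['position']))
```

```text
t 18.6 pos [469.3 -85.8 435.6] xdir -177.84 ztilt [-0.0025  0.0056] F [ 0.   0.2 -3.3] w 19.3 tip [468.9 -84.9 280.6] j [ 0.16  0.11 -0.29 -0.01 -1.18 -1.69]
hub [538.40706249  40.26230756] face [538.12020386  40.04221324] [-14.16466756  -3.37574086] 14.561367843649624 yaw 13.40475035034247
len 23.926359601704082 w 18.41876348976602
roller [463.96640499 -85.08729056 297.67833995] yaw 1.695217044937119 dot [457.54351751 -85.47399728 297.67833995]
in tool [4.94074210e+00 1.10438729e-01 1.37914517e+02]
```

Request:
{"name": "play_rows", "arguments": {"moves": [[[0.06,0.1,0],0.1,1],[[0.16,0.28,0],0.25,1],[[0.242,0.419,0],0.375,1],[[0.242,0.419,0],0.375,1],[[0.242,0.419,0],0.375,1],[[0.242,0.419,0],0.375,1]]}}

```text
clock: 19.35
position: [541.3, 38.9, 435.5]
ee_rot: [-0.116, 0.993, 0.003, -0.002]
contact_force: [0.3, 0.3, -2.7]
gripper_width: 19.5
```

Run:
```python
from h import *
st()
p=shot('wrist','w7')
cv2.imwrite('pics/w7b.png',cv2.resize(p['pixels'][150:,200:450,::-1],None,fx=2.4,fy=2.4,interpolation=2))
```

```text
t 19.35 pos [541.3  38.9 435.5] xdir -166.71 ztilt [-0.004   0.0048] F [ 0.3  0.3 -2.7] w 19.5 tip [540.7  39.6 280.5] j [ 0.37  0.22 -0.14 -0.01 -1.21 -1.71]
```

View pics/w7b.png

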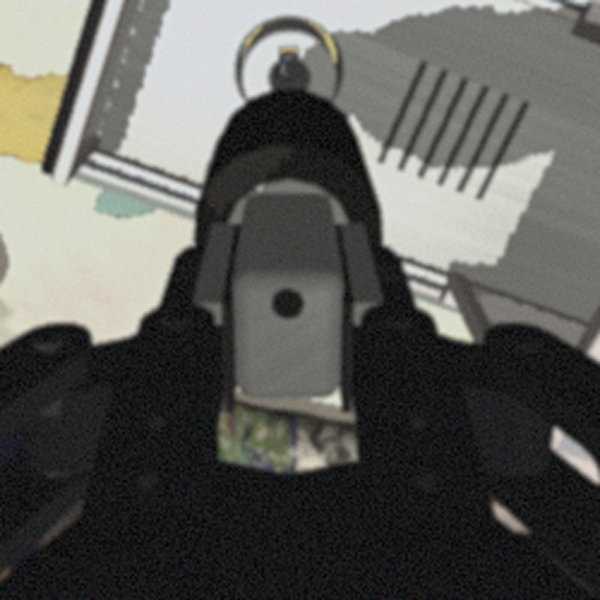

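Run:
```python
from h import *
p=arm.get_image('wrist'); s,T=st()
K=lambda a,b,z:ray(p,200+a/2.4,150+b/2.4,z)
hc=K(289.8,72,62); e=K(289,47,62)
print('hub',hc,'key',e,np.degrees(np.arctan2(*(hc-e)[1::-1])),'ring top',K(289,28,62),'L',K(243,70,62),K(337,70,62))
d=K(287,303,s['position'][2]-137.9); print('dot',d)
print('hub tool',T.T@(hc-s['position']),'dot tool',T.T@(d-s['position']))
```

```text
t 19.45 pos [541.4  38.9 435.8] xdir -166.69 ztilt [-0.0034  0.005 ] F [ 0.2 -0.5 -3.6] w 19.4 tip [540.9  39.7 280.8] j [ 0.37  0.22 -0.14 -0.01 -1.21 -1.71]
hub [535.62863518  40.9073826   62.        ] key [523.52803569  37.62982713  62.        ] 15.155434529447467 ring top [514.4252303   35.47264137  62.        ] L [539.97443669  17.98255347  62.        ] [529.26467621  63.57512136  62.        ]
dot [529.9837902   36.75193799 297.88874299]
hub tool [  4.36717634   1.17459763 373.81136343] dot tool [ 11.31554457  -0.24087933 137.92506102]
```

Request:
{"name": "play_rows", "arguments": {"moves": [[[0.001,0.0043,-0.1],0,1],[[0.001,0.0043,-0.2],0,1],[[0.001,0.0043,-0.26],0,1],[[0.001,0.0043,-0.28],0,1],[[0.001,0.0043,-0.295],0,1],[[0.001,0.0043,-0.31],0,1],[[0.001,0.0043,-0.325],0,1],[[0.001,0.0043,-0.325],0,1]]}}

```text
clock: 20.45
position: [541.6, 40.2, 338.1]
ee_rot: [-0.116, 0.993, 0.003, -0.002]
contact_force: [-0.1, -0.7, -3.0]
gripper_width: 19.0
```

Run:
```python
from h import *
st()
```

```text
t 20.45 pos [541.6  40.2 338.1] xdir -166.7 ztilt [-0.0038  0.0049] F [-0.1 -0.7 -3. ] w 19.0 tip [541.   41.  183.1] j [ 0.37  0.31 -0.29 -0.01 -0.98 -1.71]
```

Request:
{"name": "play_rows", "arguments": {"moves": [[[0,0,-0.012],0,1],[[0,0,-0.024],0,1],[[0,0,-0.036],0,1],[[0,0,-0.046],0,1],[[0,0,-0.046],0,1]]}}

```text
clock: 21.08
position: [541.6, 40.2, 324.0]
ee_rot: [-0.116, 0.993, 0.003, -0.002]
contact_force: [-0.2, 0.3, -2.3]
gripper_width: 19.9
```

Run:
```python
from h import *
st()
```

```text
t 21.07 pos [541.6  40.2 324. ] xdir -166.69 ztilt [-0.0042  0.0047] F [-0.2  0.3 -2.3] w 19.9 tip [541.   40.9 169. ] j [ 0.37  0.32 -0.3  -0.01 -0.95 -1.71]
```

Request:
{"name": "play_rows", "arguments": {"moves": [[[0,0,-0.01],0,1],[[0,0,-0.02],0,1],[[0,0,-0.03],0,1],[[0,0,-0.04],0,1],[[0,0,-0.04],0,1]]}}

```text
clock: 21.7
position: [541.8, 40.3, 313.0]
ee_rot: [-0.116, 0.993, 0.002, -0.001]
contact_force: [-1.3, -0.3, 6.8]
gripper_width: 19.1
```

Run:
```python
from h import *
st()
```

```text
t 21.7 pos [541.8  40.3 313. ] xdir -166.66 ztilt [-0.0031  0.0046] F [-1.3 -0.3  6.8] w 19.1 tip [541.3  41.  158. ] j [ 0.37  0.33 -0.32 -0.01 -0.92 -1.71]
```

Request:
{"name": "play_rows", "arguments": {"moves": [[[0,0,-0.01],0,1],[[0,0,-0.018],0,1],[[0,0,-0.026],0,1],[[0,0,-0.026],0,1]]}}

```text
clock: 22.2
position: [542.0, 40.5, 310.8]
ee_rot: [-0.117, 0.993, 0.002, 0.0]
contact_force: [-9.8, 2.3, 27.1]
gripper_width: 19.2
```

Run:
```python
from h import *
st()
```

```text
t 22.2 pos [542.   40.5 310.8] xdir -166.55 ztilt [0.0002 0.0038] F [-9.8  2.3 27.1] w 19.2 tip [542.   41.1 155.8] j [ 0.37  0.34 -0.32 -0.   -0.91 -1.71]
```

Request:
{"name": "play_rows", "arguments": {"moves": [[[-0.004,0,-0.022],0,1],[[-0.004,0,-0.022],0,1],[[-0.004,0,-0.022],0,1],[[-0.004,0,-0.022],0,1]]}}

```text
clock: 22.7
position: [541.3, 40.7, 310.7]
ee_rot: [-0.118, 0.993, 0.001, 0.003]
contact_force: [-10.3, 1.0, 31.6]
gripper_width: 19.3
```

Run:
```python
from h import *
p=shot('wrist','w8'); q=shot('side','s8'); r=shot('scene','c8')
st()
a=cv2.resize(q['pixels'][150:300,240:400,::-1],(400,375),interpolation=2)
b=cv2.resize(p['pixels'][:,:,::-1],(400,250));c=cv2.resize(r['pixels'][165:305,230:400,::-1],(400,330),interpolation=2)
im=np.zeros((600,800,3),np.uint8);im[:375,:400]=a;im[:330,400:]=c;im[330:580,400:]=b
cv2.imwrite('pics/f8.png',im)
```

```text
t 22.85 pos [541.3  40.7 310.7] xdir -166.43 ztilt [0.0055 0.0035] F [-10.6   2.1  30.8] w 19.4 tip [542.1  41.2 155.7] j [ 0.37  0.33 -0.33 -0.   -0.9  -1.71]
```

View pics/f8.png

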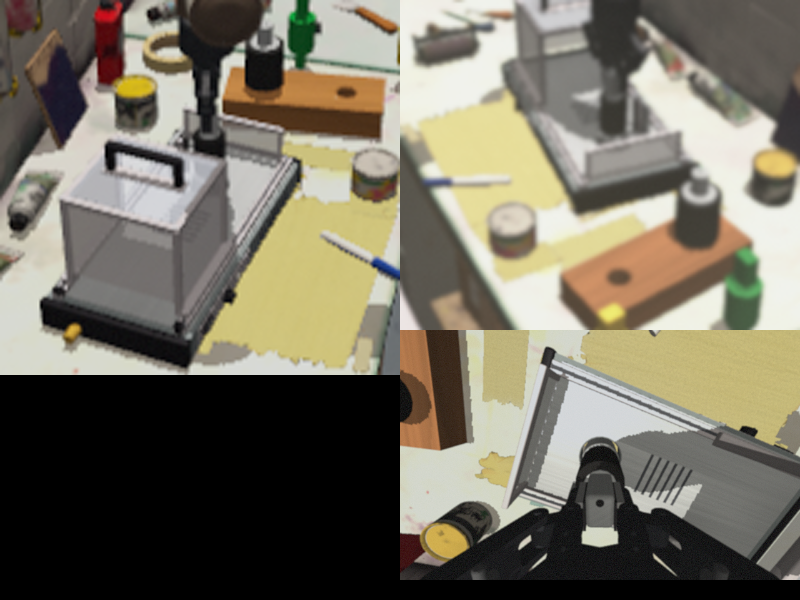

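The measurements fit the home position: seat height is as predicted, the spring force followed its curve, and then the contact went stiff. Handing in.

Run:
```python
from h import *
print(arm.job_done())
```

```text
the job is handed in; nothing more can be done
None
```

The slim roller is home in the drive hub, key in its keyway, with the gripper still holding it and pressing it down. The hood is open. I handed the job in at about 23 s; no verdict is reported.

**What I did**
- **Hood:** I slid it to its stop by the handle. The push tilted the tool by about 0.035 rad, so I turned the tool half round and pushed against the stop again. That brought the tilt down to about 0.006 rad.
- **Roller:** I gripped it on its flats, lifted it out of the rack, turned it about 26° to match the keyway, lowered it and pressed it home.

**Last checks**
- **Height:** the tool stopped at 310.7 mm; I had worked out 310.9 mm for the roller being home.
- **Spring:** the upward force was about 9.8 N with 2 mm to go, as the spring should give there. The contact then went stiff.
- **Press and grip:** the upward force on the tool is about 31 N, with the jaws 19 mm apart on the 20 mm flats. The tool tilts 0.007 rad.
- **Pictures:** the hood is at its end stop, and the other roller is still in the rack. I compared the loose things only by eye. The clip and the small brayer were not in full view of the last pictures, but the arm did not go near them.

**Less clean:** about 10 N of sideways force along x remained at the end. Moving the target about 1 mm did not remove it.

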